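# Wring the top tier onto the steel diya stand

## Task

Wring the loose steel top tier onto the stand: lay its flat foot part-way onto the sprung seat, at least 20 mm short of the keeper and clear of the side fence, and press the seat down there by feel. Keep it pressed while you slide the foot up to the fence and, under the keeper's lip, to the stop, so that foot and seat match edge to edge and the lip holds the tier down when you let go. Never press the polished faces with more than about 35 N, and do not knock over or push about the other things on the table.

Things in the scene. Friction and masses are not known exactly. Their poses are not given: they have to be found in the camera images.
- tier_center (a point): Loose top tier, plain steel, 0.3 to 0.5 kg: foot plate 90 (its x) x 64 (y) x 8 mm thick; centred on it a block 50 (x) x 40 (y) mm from 8 to 46 mm above the underside, to be held by its 40 mm width; low dark rim on top to 51 mm. This point: on its axis, 27 mm above the underside; z up. Same after a half turn.
- stand_center (a point): Fixed stand, plain steel. Centre of the upper face of its bottom slab (150 x 110 x 12 mm), 12 mm above the table; z up, x = sliding direction, to the keeper. Centred above it on a screw column: the head with sprung seat, a ground block 90 (x) x 64 (y) mm. The head is rigid, but its height is set anew each time and not told. Home: tier's axis over this point, sides parallel.
- seat (a joint): How far the seat is pressed (m): 0 free, 0.006 solid stop. Free, its face is 44 to 74 mm above the table: feel for it. Spring 9 N at 0, 15 N at 0.006; bears the tier. On the head: side fence, face at y = +32 mm, 1 mm higher than the free seat; keeper: stop face at x = +45 mm, lip over the seat's last 8 mm, 5 to 14 mm above the free seat: the 8 mm foot needs over 3 mm down. Polished, friction 0.2.
- diya_a: Orange glazed ceramic oil-lamp dish, 70 mm across, 26 mm high; bystander. Origin at the centre of its underside.
- diya_b: A second, equal orange ceramic dish; bystander. Origin at the centre of its underside.
- tealight_glass: Clear glass tealight holder, 60 mm across, 55 mm high; bystander. Origin at the centre of its underside.
- small_riser: Small stainless steel riser, 50 mm square foot and a 40 mm round top, 32 mm high, not the top tier; bystander. Origin at the centre of its underside.
- bell: Brass hand bell, 44 mm across, 68 mm high; bystander. Origin at the centre of its underside.
- bowl: White ceramic bowl, 130 mm across, 50 mm high; bystander. Origin at the centre of its underside.
- spray_bottle: Green plastic spray bottle with a white head and lever trigger, 72 mm across, 223 mm high; bystander. Origin at the centre of its underside.
There are look-alikes about, which are no part of the job. Leave any orange or purple look-alike of the part that bears tier_center alone.

How it is judged:
By the outcome, as a careful person would: the job done as asked, in the order asked, and still so for the second after the job is handed in, with the robot touching nothing.
It also fails if it takes over 51 s, if anything falls off the work surface, if the arm or the gripper's body presses on something with over 40 N, if the wrist force passes 120 N, or if a joint passes its speed limit or range.

## Robot

A 6-joint arm with a two-finger parallel gripper is mounted at the origin on the work surface. World frame = base frame: x ahead of the robot, y to its left, z up, the work surface at z = 0. Lengths are in m, angles in rad, forces in N, time in s.
With the tool pointing down it reaches from about 0.275 to 0.85 m from the base axis. Payload 19 kg.
Tool frame: the origin (TCP) lies at the very end of the fingers, on their centre line; the grasp point (between the pads) lies 19 mm behind it; z points along the fingers, y is the line along which they close (so a half turn about z gives the same grasp; the last joint's range is limited). The gripper opens to 85 mm and grips with 20 to 120 N. Pads are 22 mm wide; open, the fingers measure 114 mm over their backs; the gripper's body (76 mm by 85 mm) begins 54 mm behind the grasp point. The pads swing forward as they close: fully open they stand 13 mm farther back than shut.
Start: joints at [-1.479, 0.15, 1.437, -0, 1.554, -0.134], TCP at [0.129, -0.56, 0.231] pointing down, gripper open.
Joint ranges: [-2.8, 2.8], [-0.68, 2.1], [0.12, 2.68], [-1.39, 4.53], [0.16, 2.79], [-2.81, 2.81]. Speed limits (rad/s): [1.89, 1.89, 2.22, 3.01, 3.01, 3.01].

## Interface

Orientations are given as a unit quaternion [x, y, z, w].
In Python, from cell import manip gives the robot as it stands.
- The arm moves only by the shell command python3 -m creep 'ROWS' [OPENING] [FORCE]. ROWS is a JSON object of lists of equal length, an entry for each row: "delta_pos": the shift along the world's x, y, z in cm, a list of three; "turn": the turn, a rotation vector about the world's x, y, z in rad, a list of three. In form: {"delta_pos": [[dx, dy, dz], ...], "turn": [[ax, ay, az], ...]}. A call has 1 to 10 rows; each row is the pose to reach, as a shift and turn from the pose commanded when the call began; what a row does not reach only later rows make up. A row lasts 1/10 s, in which the tool goes at most 50 mm and 8.59 degrees, less where a joint would pass 70% of its speed; a pose out of reach is approached as far as the arm can. A call with a gripper value outside its range is refused whole. OPENING is the opening, from 0 (shut) to 1 (fully open), set as the call begins (- or left out, the last holds). The fingers move at their own pace and stop on an object; FORCE is the grip in N (left out, the last holds). Time passes only in rows, so rows that repeat a pose let the fingers close. It gives the time, the measured TCP pose, the force, the opening and the grip force at its end, in the units of the state.
- manip.get_state(): the state, without advancing time (a new reading comes with each control period).
- manip.capture(name): name is "scene" or "top"; returns a dict with "img" (480x640x3 uint8, red, green, blue), "fx", "fy", "cx", "cy" (pixels), "distortion" ([k1, k2, p1, p2, k3] as OpenCV has them; the pictures are not rectified), "xyz" and "rotation" of the camera in the world. Camera axes: x right, y down, z forward; pixel columns grow to the right and rows downward; lengths in m; the calibration is good to about 2 mm. A picture is of the moment at which its call begins. There is no depth.
- manip.finish_job(): hands the job in; it is judged then, once.
The state is a dict: "time": time; "qpos": joint angles; "dq": joint speeds; "joint_torque": joint torques, N m; "position": TCP position; "orientation": TCP orientation; "force": force on the tool from outside, world axes, zero at the start; "torque": the same for the moment, N m; "width": finger opening in m; "grasp_force": force on a finger pad.
Only numpy, scipy, OpenCV 4.12 (cv2) and the standard library are available. Lean on these libraries where they do the work, as an engineer would, in place of code of your own. Each camera call takes 0.05 s, during which the arm holds its last target. There are 200 camera calls.

## Working session

There is one attempt and no reset: what is moved stays moved. The work goes in short steps, Python scripts to look and compute and a shell command to move; the robot and the scene stay as the last step left them, time stands still between calls to the robot, and variables do not carry over. Pictures are saved under pics/ and viewed, at most 10 in all, crops included, and the job is handed in when it is done.

```bash
mkdir -p pics; cat > h.py <<'E'
import cv2,numpy as np
from cell import manip
def cap(n,f=None):
    c=manip.capture(n)
    if f: cv2.imwrite('pics/'+f,c['img'][:,:,::-1]); np.save('pics/'+f+'.npy',c,allow_pickle=True)
    return c
def K(c): return np.array([[c['fx'],0,c['cx']],[0,c['fy'],c['cy']],[0,0,1.]])
def ray(c,uv,z):
    p=cv2.undistortPoints(np.array(uv,float).reshape(-1,1,2),K(c),np.array(c['distortion'],float)).reshape(-1,2)
    d=np.c_[p,np.ones(len(p))]@np.array(c['rotation']).T
    o=np.array(c['xyz']); return o+d*((z-o[2])/d[:,2])[:,None]
def proj(c,P):
    R=np.array(c['rotation']); r=cv2.Rodrigues(R.T)[0]; t=-R.T@np.array(c['xyz'])
    return cv2.projectPoints(np.array(P,float).reshape(-1,1,3),r,t,K(c),np.array(c['distortion'],float))[0].reshape(-1,2)
def load(f): return np.load('pics/'+f+'.npy',allow_pickle=True).item()
E
python3 - <<'E'
from h import *
for n in('scene','top'):
    c=cap(n,n+'0.png'); print(n,c['xyz'],np.round(c['rotation'],3).tolist(),c['fx'])
s=manip.get_state(); print(s)
E
```

```text
scene [1.06506243 0.40491317 0.82309987] [0.397, 0.847, -0.318, -0.158] 464.46789735640516
top [ 0.3666326  -0.02216458  1.70503191] [-0.701, 0.711, -0.033, 0.044] 615.7154801445251
{'time': 0.1, 'qpos': array([-1.47901143e+00,  1.50899356e-01,  1.43790432e+00, -7.03448276e-06,
        1.55382007e+00, -1.33969840e-01]), 'dq': array([-7.43755326e-04, -1.62723195e-03, -1.22851754e-03,  1.34710662e-03,
        1.65716126e-03,  4.81694576e-05]), 'joint_torque': array([ 6.37575096e-03, -7.14380550e+01, -5.71791208e+01, -3.47562013e-05,
        7.25436825e-03, -6.31043804e-06]), 'position': array([ 0.12868509, -0.5601995 ,  0.23078789]), 'orientation': array([ 9.93635972e-01,  1.12637864e-01,  7.35741070e-06, -5.15505393e-04]), 'force': array([-0.29643683,  0.76406695, -0.16181596]), 'torque': array([ 0.01589439, -0.03295839,  0.00269621]), 'grasp_force': 0.0, 'width': 0.08533075760700518}
```

View pics/top0.png

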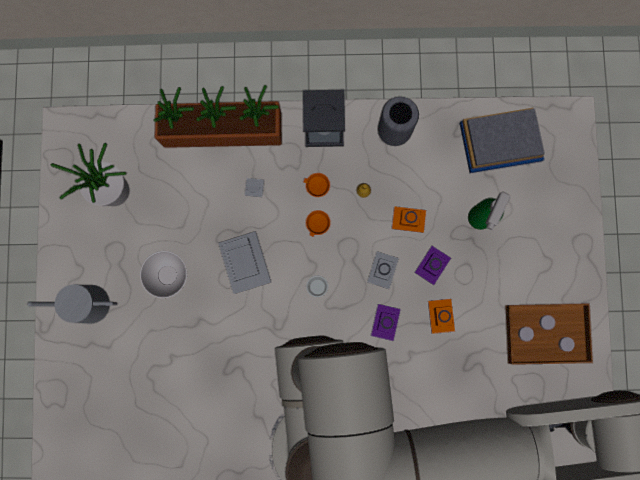

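View pics/scene0.png

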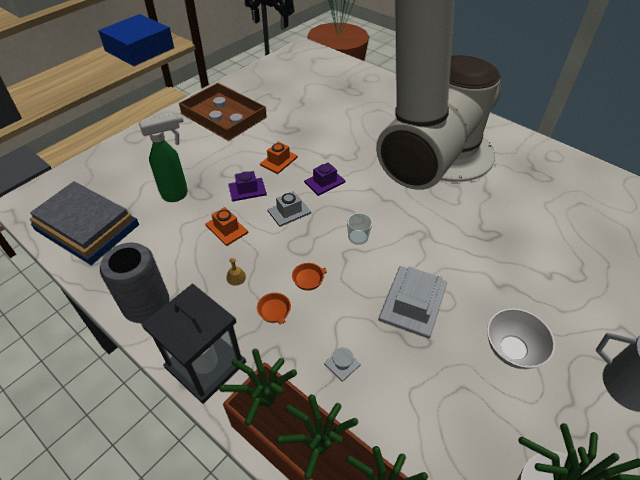

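Top view: the plain steel piece with a dark rim at (383,269) is the tier. The orange pieces at (409,219) and (442,316) and the purple ones at (433,264) and (386,322) are look-alikes. The stand is the grey block on a slab at (244,261). An enlarged crop should confirm this.

```bash
python3 - <<'E'
from h import *
a=load('top0.png')['img']; b=load('scene0.png')['img']
r=lambda i,x,y,w,h,s:cv2.resize(i[y:y+h,x:x+w],None,fx=s,fy=s,interpolation=cv2.INTER_CUBIC)
o=np.zeros((590,800,3),np.uint8)
def put(i,x,y): o[y:y+i.shape[0],x:x+i.shape[1]]=i
put(r(a,210,220,70,80,5),0,0); put(r(a,355,240,55,55,6),360,0)
put(r(b,370,255,85,85,2.2),0,402); put(r(b,260,180,60,50,4),360,350)
cv2.imwrite('pics/crop.png',o[:,:,::-1])
E
```

```text
(no output)
```

View pics/crop.png

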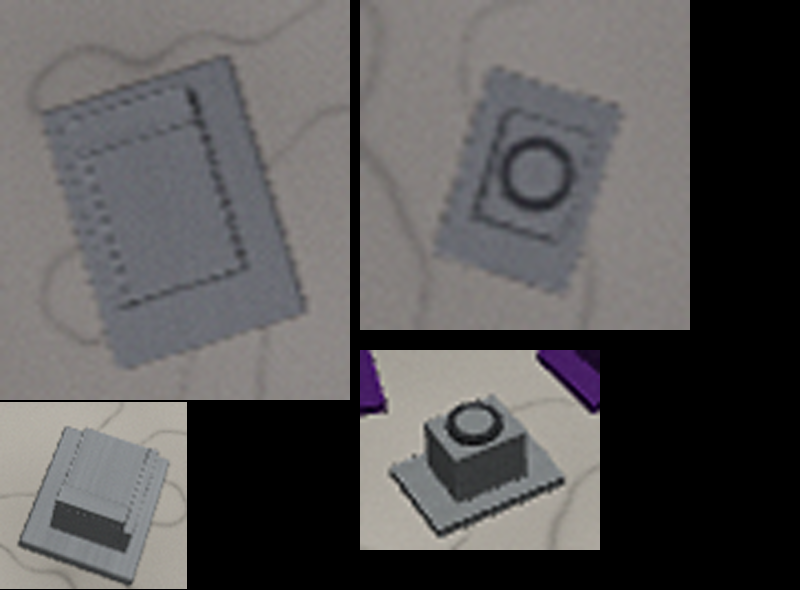

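The crop confirms it: the plain steel tier with the round dark rim is at top (383,269). The stand's keeper band is at its far end (image up, +x) and the fence strip is on its left (+y). "rotation" turns out to be a quaternion, so I'll convert it and measure.

```bash
cat >> h.py <<'E'
from scipy.spatial.transform import Rotation as Ro
def cap(n,f=None):
    c=dict(manip.capture(n)); c['rotation']=Ro.from_quat(c['rotation']).as_matrix()
    if f: cv2.imwrite('pics/'+f,c['img'][:,:,::-1]); np.save('pics/'+f+'.npy',c,allow_pickle=True)
    return c
def steel(c,x,y,w,h):
    im=c['img'].astype(int); m=((im[:,:,2]-im[:,:,0])>M).astype(np.uint8)
    z=np.zeros_like(m); z[y:y+h,x:x+w]=m[y:y+h,x:x+w]
    z=cv2.morphologyEx(z,cv2.MORPH_CLOSE,np.ones((5,5)))
    return max(cv2.findContours(z,cv2.RETR_EXTERNAL,cv2.CHAIN_APPROX_NONE)[0],key=cv2.contourArea)
M=0
E
python3 - <<'E'
import h
from h import *
c=load('top0.png'); c['rotation']=Ro.from_quat(c['rotation']).as_matrix()
print(c['img'][262,240],c['img'][290,220],c['img'][255,375],c['img'][290,410])
h.M=int(((c['img'][262,240].astype(int)-c['img'][290,220])@[-1,0,1])/2+ (c['img'][290,220].astype(int)@[-1,0,1])); print(h.M)
for nm,b,z in (('tier',(355,240,58,58),.008),('stand',(205,215,80,90),.012)):
    k=steel(c,*b).reshape(-1,2); P=ray(c,k,z)
    r=cv2.minAreaRect((P[:,:2]*1000).astype(np.float32)); bp=cv2.boxPoints(r)
    e=bp[1]-bp[0],bp[2]-bp[1]; L=max(e,key=np.linalg.norm)
    print(nm,np.round(r[0],1),np.round(r[1],1),'long-axis deg',np.degrees(np.arctan2(L[1],L[0])),cv2.contourArea(k), np.round(bp).tolist())
# head corners (crop px /5 + offset)
h1=np.array([[190,90],[245,265],[122,307],[80,158],[197,120],[65,120]])/5.+[210,220]
for z in(.06,.075,.09): print(z,np.round(ray(c,h1,z)[:,:2]*1000).tolist())
E
```

```text
[102 103 109] [133 130 126] [124 122 125] [129 125 125]
0
tier [ 480.  -171.8] [63.8 90.3] long-axis deg -18.198505 701.0 [[427.0, -188.0], [513.0, -216.0], [533.0, -156.0], [447.0, -127.0]]
stand [506.9 209.8] [150.  110.2] long-axis deg 16.762703 2031.0 [[419.0, 241.0], [451.0, 135.0], [595.0, 179.0], [563.0, 284.0]]
0.06 [[568.0, 193.0], [473.0, 164.0], [451.0, 230.0], [532.0, 253.0], [552.0, 189.0], [553.0, 261.0]]
0.075 [[566.0, 191.0], [472.0, 162.0], [451.0, 228.0], [531.0, 250.0], [550.0, 187.0], [551.0, 258.0]]
0.09 [[564.0, 189.0], [471.0, 160.0], [450.0, 225.0], [529.0, 248.0], [548.0, 185.0], [549.0, 256.0]]
```

The fitted sizes match the description (90×64 and 150×110 mm). The tier is at (480,−172) mm with yaw −18.2°, and the stand is at (507,210) mm with yaw +16.8°. I'll go above the tier with dx +35.1, dy +38.8 cm and turn −0.543 rad.

```bash
python3 -m creep '{"delta_pos":[[3,3,0],[6,7,0],[10,11,0],[14,15,0],[18,19,0],[22,23,0],[26,27,0],[29,31,0],[32,35,0],[35.1,38.8,0]],"turn":[[0,0,-0.06],[0,0,-0.12],[0,0,-0.18],[0,0,-0.24],[0,0,-0.3],[0,0,-0.36],[0,0,-0.42],[0,0,-0.48],[0,0,-0.543],[0,0,-0.543]]}' 1 80
python3 -m creep '{"delta_pos":[[0,0,0],[0,0,0],[0,0,0],[0,0,0]],"turn":[[0,0,0],[0,0,0],[0,0,0],[0,0,0]]}'
```

```text
time: 1.1
position: [0.4607, -0.1951, 0.2312]
orientation: [0.987, -0.159, -0.0, -0.0]
force: [0.1, -1.2, -0.1]
width: 0.0854
grasp_force: 0.0
time: 1.5
position: [0.4593, -0.1981, 0.2312]
orientation: [0.987, -0.159, -0.0, 0.0]
force: [-0.1, 0.4, -0.2]
width: 0.0854
grasp_force: 0.0
```

```bash
python3 -m creep '{"delta_pos":[[1,1.3,0],[2.07,2.63,0],[2.07,2.63,-3],[2.07,2.63,-6],[2.07,2.63,-9],[2.07,2.63,-12],[2.07,2.63,-15],[2.07,2.63,-15],[2.07,2.63,-15],[2.07,2.63,-15]],"turn":[[0,0,0],[0,0,0],[0,0,0],[0,0,0],[0,0,0],[0,0,0],[0,0,0],[0,0,0],[0,0,0],[0,0,0]]}'; python3 -c "
from h import *
print(manip.get_state()['position']); cap('scene','s1.png')
i=cv2.imread('pics/s1.png')[120:300,200:400]; cv2.imwrite('pics/s1c.png',cv2.resize(i,None,fx=3,fy=3))"
```

```text
time: 2.5
position: [0.4812, -0.1716, 0.0831]
orientation: [0.987, -0.158, 0.001, 0.0]
force: [0.9, -0.1, 0.4]
width: 0.085
grasp_force: 0.0
[ 0.48119487 -0.17158694  0.08306202]
```

View pics/s1c.png

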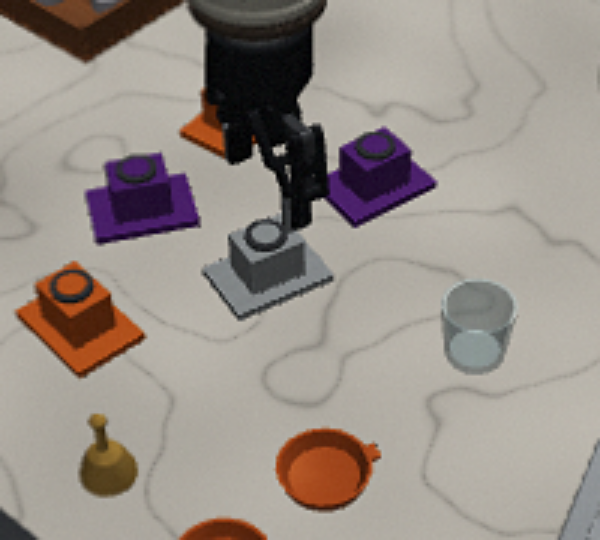

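The gripper straddles the steel tier (crop (265,250)), aligned with its width. I'll descend to 10.5 mm and close.

```bash
python3 -m creep '{"delta_pos":[[-0.1,0,-2],[-0.1,0,-4],[-0.1,0,-6],[-0.1,0,-6.8],[-0.1,0,-7.1],[-0.1,0,-7.1],[-0.1,0,-7.1]],"turn":[[0,0,0],[0,0,0],[0,0,0],[0,0,0],[0,0,0],[0,0,0],[0,0,0]]}'
python3 -m creep '{"delta_pos":[[0,0,0],[0,0,0],[0,0,0],[0,0,0],[0,0,0],[0,0,0],[0,0,0],[0,0,0],[0,0,0],[0,0,0]],"turn":[[0,0,0],[0,0,0],[0,0,0],[0,0,0],[0,0,0],[0,0,0],[0,0,0],[0,0,0],[0,0,0],[0,0,0]]}' 0 80
```

```text
time: 3.25
position: [0.4801, -0.1711, 0.0113]
orientation: [0.987, -0.158, 0.001, 0.0]
force: [0.1, -0.2, 0.5]
width: 0.0852
grasp_force: 0.0
time: 4.25
position: [0.4799, -0.1709, 0.0108]
orientation: [0.987, -0.158, 0.0, 0.0]
force: [-0.8, 0.2, 7.2]
width: 0.0389
grasp_force: 81.8
```

```bash
python3 -m creep '{"delta_pos":[[0,0,0.5],[0,0,1.5],[0,0,3],[0,0,5],[0,0,7],[0,0,9],[0,0,11],[0,0,13],[0,0,13],[0,0,13]],"turn":[[0,0,0],[0,0,0],[0,0,0],[0,0,0],[0,0,0],[0,0,0],[0,0,0],[0,0,0],[0,0,0],[0,0,0]]}'
python3 -m creep '{"delta_pos":[[0,2,0],[0,6,0],[0,10,0],[0,14,0],[0,18,0],[0,22,0],[0,26,0],[0,30,0],[0.2,33,0],[0.2,36.6,0]],"turn":[[0,0,0.06],[0,0,0.12],[0,0,0.18],[0,0,0.25],[0,0,0.32],[0,0,0.4],[0,0,0.47],[0,0,0.54],[0,0,0.61],[0,0,0.61]]}'
python3 -m creep '{"delta_pos":[[0,0,0],[0,0,0],[0,0,0],[0,0,0]],"turn":[[0,0,0],[0,0,0],[0,0,0],[0,0,0]]}'; python3 -c "
from h import *
s=manip.get_state(); print(s['position'],s['torque'],Ro.from_quat(s['orientation']).as_matrix().round(4).tolist()); cap('scene','s2.png'); cap('top','t2.png')
i=cv2.imread('pics/s2.png')[180:360,330:530]; j=cv2.imread('pics/t2.png')[200:320,190:310]; cv2.imwrite('pics/s2c.png',np.hstack([cv2.resize(i,(440,396)),cv2.resize(j,(360,396))]))"
```

```text
time: 5.25
position: [0.4795, -0.1707, 0.1401]
orientation: [0.987, -0.158, 0.0, -0.0]
force: [0.4, 0.6, -4.6]
width: 0.0391
grasp_force: 80.9
time: 6.25
position: [0.4809, 0.1964, 0.1389]
orientation: [0.989, 0.147, -0.001, 0.0]
force: [2.5, -0.2, -2.9]
width: 0.0388
grasp_force: 81.4
time: 6.65
position: [0.4815, 0.1944, 0.1399]
orientation: [0.989, 0.145, -0.0, 0.0]
force: [0.2, -0.1, -2.9]
width: 0.039
grasp_force: 81.9
[0.48154986 0.19436111 0.13991419] [-0.02469067  0.01995503 -0.04998178] [[0.9578, 0.2875, -0.0005], [0.2875, -0.9578, -0.0002], [-0.0006, 0.0, -1.0]]
```

View pics/s2c.png

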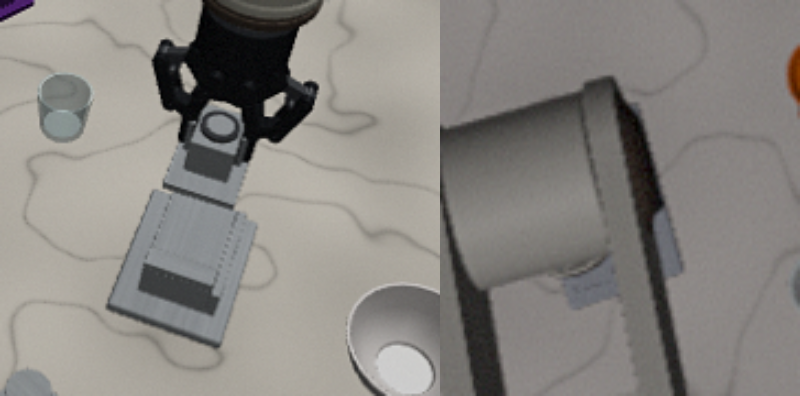

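The tier is held level over the stand with the keeper ahead of it. I'll lower it to just above the highest possible seat, then feel down.

```bash
python3 -m creep '{"delta_pos":[[0,0,-1],[0,0,-2],[0,0,-3],[0,0,-4],[0,0,-4.8],[0,0,-5.2],[0,0,-5.2],[0,0,-5.2],[0,0,-5.2]],"turn":[[0,0,0],[0,0,0],[0,0,0],[0,0,0],[0,0,0],[0,0,0],[0,0,0],[0,0,0],[0,0,0]]}'
python3 -m creep '{"delta_pos":[[0,0,-0.1],[0,0,-0.2],[0,0,-0.3],[0,0,-0.4],[0,0,-0.4]],"turn":[[0,0,0],[0,0,0],[0,0,0],[0,0,0],[0,0,0]]}'
```

```text
time: 7.65
position: [0.4819, 0.1953, 0.0887]
orientation: [0.989, 0.146, 0.0, -0.0]
force: [-0.2, -1.3, -3.9]
width: 0.0389
grasp_force: 81.9
time: 8.15
position: [0.4815, 0.1952, 0.0841]
orientation: [0.989, 0.146, -0.0, -0.0]
force: [-0.7, -0.1, -4.1]
width: 0.039
grasp_force: 81.9
```

```bash
python3 -m creep '{"delta_pos":[[0,0,-0.1],[0,0,-0.2],[0,0,-0.3],[0,0,-0.4],[0,0,-0.4]],"turn":[[0,0,0],[0,0,0],[0,0,0],[0,0,0],[0,0,0]]}'
```

```text
time: 8.65
position: [0.4815, 0.1952, 0.0801]
orientation: [0.989, 0.146, -0.0, -0.0]
force: [-1.0, -0.1, -4.0]
width: 0.0396
grasp_force: 81.9
```

```bash
python3 -m creep '{"delta_pos":[[0,0,-0.1],[0,0,-0.2],[0,0,-0.3],[0,0,-0.4],[0,0,-0.4]],"turn":[[0,0,0],[0,0,0],[0,0,0],[0,0,0],[0,0,0]]}'
```

```text
time: 9.15
position: [0.4815, 0.1952, 0.0761]
orientation: [0.989, 0.146, -0.0, -0.0]
force: [-0.4, 0.1, -3.5]
width: 0.039
grasp_force: 81.9
```

```bash
python3 -m creep '{"delta_pos":[[0,0,-0.1],[0,0,-0.2],[0,0,-0.3],[0,0,-0.4],[0,0,-0.4]],"turn":[[0,0,0],[0,0,0],[0,0,0],[0,0,0],[0,0,0]]}'
```

```text
time: 9.65
position: [0.4815, 0.1952, 0.0721]
orientation: [0.989, 0.146, -0.0, -0.0]
force: [-1.4, 0.4, -3.8]
width: 0.0388
grasp_force: 81.9
```

```bash
python3 -m creep '{"delta_pos":[[0,0,-0.1],[0,0,-0.2],[0,0,-0.3],[0,0,-0.4],[0,0,-0.4]],"turn":[[0,0,0],[0,0,0],[0,0,0],[0,0,0],[0,0,0]]}'
```

```text
time: 10.15
position: [0.4815, 0.1952, 0.0681]
orientation: [0.989, 0.146, -0.0, -0.0]
force: [-0.1, -0.4, -2.8]
width: 0.0391
grasp_force: 81.9
```

```bash
python3 -m creep '{"delta_pos":[[0,0,-0.1],[0,0,-0.2],[0,0,-0.3],[0,0,-0.3]],"turn":[[0,0,0],[0,0,0],[0,0,0],[0,0,0]]}'
```

```text
time: 10.55
position: [0.4818, 0.1953, 0.0655]
orientation: [0.989, 0.146, 0.0, -0.0]
force: [-0.4, 0.3, -1.9]
width: 0.0394
grasp_force: 82.2
```

```bash
python3 -m creep '{"delta_pos":[[0,0,-0.05],[0,0,-0.1],[0,0,-0.1]],"turn":[[0,0,0],[0,0,0],[0,0,0]]}';python3 -c "
from h import *
print(manip.get_state()['torque'])"
```

```text
time: 10.85
position: [0.4818, 0.1953, 0.0645]
orientation: [0.989, 0.146, 0.0, -0.0]
force: [-1.0, 0.1, 5.4]
width: 0.039
grasp_force: 82.4
[ 0.00038199  0.06006978 -0.03709885]
```

```bash
python3 -m creep '{"delta_pos":[[0,0,-0.05],[0,0,-0.1],[0,0,-0.1]],"turn":[[0,0,0],[0,0,0],[0,0,0]]}'; python3 -m creep '{"delta_pos":[[0,0,-0.05],[0,0,-0.1],[0,0,-0.1]],"turn":[[0,0,0],[0,0,0],[0,0,0]]}'
```

```text
time: 11.15
position: [0.4818, 0.1953, 0.0635]
orientation: [0.989, 0.146, 0.0, -0.0]
force: [-1.4, 0.1, 5.4]
width: 0.0395
grasp_force: 82.5
time: 11.45
position: [0.4818, 0.1953, 0.0626]
orientation: [0.989, 0.146, 0.0, -0.0]
force: [-1.7, -0.4, 6.6]
width: 0.0388
grasp_force: 82.7
```

```bash
python3 -m creep '{"delta_pos":[[0,0,-0.05],[0,0,-0.1],[0,0,-0.15],[0,0,-0.2],[0,0,-0.21]],"turn":[[0,0,0],[0,0,0],[0,0,0],[0,0,0],[0,0,0]]}';python3 -c "
from h import *
s=manip.get_state();print(s['position'],s['torque'],Ro.from_quat(s['orientation']).as_matrix().round(4).tolist()); cap('scene','s3.png')
i=cv2.imread('pics/s3.png')[210:350,370:510]; cv2.imwrite('pics/s3c.png',cv2.resize(i,(560,560),interpolation=cv2.INTER_CUBIC))"
```

```text
time: 11.95
position: [0.4818, 0.1953, 0.0606]
orientation: [0.989, 0.146, 0.0, -0.0]
force: [-2.5, -0.4, 8.7]
width: 0.0391
grasp_force: 82.9
[0.48184062 0.19532306 0.06056459] [-0.03626116  0.30853831  0.04858978] [[0.9574, 0.2887, 0.0007], [0.2887, -0.9574, 0.0003], [0.0007, -0.0001, -1.0]]
```

View pics/s3c.png

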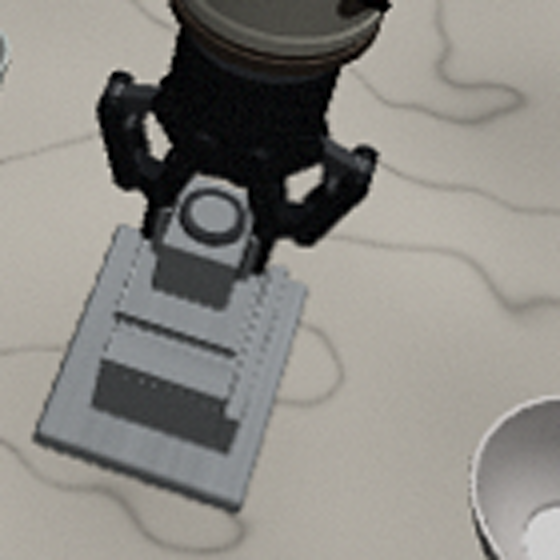

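The foot is on the seat, well short of the keeper (dark gap at crop (175,335)) and clear of the fence. The spring reads about 12.6 N, so roughly 3.6 mm pressed. I'll press 0.8 mm more, then slide to the fence along (−0.288, 0.957).

```bash
python3 -m creep '{"delta_pos":[[0,0,-0.04],[0,0,-0.08],[0,0,-0.08],[-0.03,0.096,-0.08],[-0.058,0.191,-0.08],[-0.087,0.287,-0.08],[-0.115,0.383,-0.08],[-0.115,0.383,-0.08]],"turn":[[0,0,0],[0,0,0],[0,0,0],[0,0,0],[0,0,0],[0,0,0],[0,0,0],[0,0,0]]}'
python3 -m creep '{"delta_pos":[[-0.014,0.048,0],[-0.029,0.096,0],[-0.029,0.096,0]],"turn":[[0,0,0],[0,0,0],[0,0,0]]}'
```

```text
time: 12.8
position: [0.4813, 0.1984, 0.06]
orientation: [0.989, 0.146, 0.001, 0.001]
force: [2.1, -8.3, 9.3]
width: 0.0393
grasp_force: 83.4
time: 13.1
position: [0.4812, 0.1985, 0.0601]
orientation: [0.989, 0.146, 0.001, 0.001]
force: [3.0, -18.6, 11.0]
width: 0.039
grasp_force: 83.7
```

It met the fence after about 3.3 mm and the side force is too high. I'll ease back to a light touch.

```bash
python3 -m creep '{"delta_pos":[[0.014,-0.048,0],[0.03,-0.105,0],[0.03,-0.105,0]],"turn":[[0,0,0],[0,0,0],[0,0,0]]}';python3 -c "
from h import *
s=manip.get_state();print(s['position'],s['torque'],s['force'])"
```

```text
time: 13.4
position: [0.4812, 0.1984, 0.06]
orientation: [0.989, 0.146, 0.001, 0.0]
force: [2.4, -6.9, 9.2]
width: 0.0387
grasp_force: 83.5
[0.48123461 0.19842286 0.06001805] [-1.06959917 -0.24900911 -0.31908374] [ 2.36507998 -6.88621975  9.23218731]
```

The z-torque shows contact at the front corner only, about 43 mm forward. I'll turn slightly clockwise to square the foot to the fence.

```bash
cat > st.py <<'E'
from h import *
s=manip.get_state();p=s['position'];a=np.array([.9575,.2885]);b=np.array([-.2885,.9575])
d=p[:2]*1000-[506.9,209.8];f=s['force'];m=Ro.from_quat(s['orientation']).as_matrix()
print('local xy',d@a,d@b,'z',p[2],'f local',f[:2]@a,f[:2]@b,f[2],'tau',s['torque'].round(2),'yaw',np.degrees(np.arctan2(m[1,0],m[0,0])), 'tilt',m[:2,2].round(4))
E
python3 st.py; python3 -m creep '{"delta_pos":[[0,0,0],[0,0,0]],"turn":[[0,0,-0.008],[0,0,-0.008]]}'; python3 st.py
```

```text
local xy -27.85691628455116 -3.4891498241765917 z 0.06001805391190963 f local 0.27788967858399855 -7.275880983984792 9.232187308870502 tau [-1.07 -0.25 -0.32] yaw 16.749591817185685 tilt [ 0.0017 -0.0006]
time: 13.6
position: [0.4812, 0.1984, 0.06]
orientation: [0.99, 0.142, 0.001, 0.0]
force: [0.7, -6.8, 9.3]
width: 0.0389
grasp_force: 83.5
local xy -27.934698587775035 -3.466762731785811 z 0.06000574837090484 f local -1.256040020270374 -6.718018146524172 9.324541002021638 tau [-1.06 -0.18  0.03] yaw 16.29838995910769 tilt [ 0.0016 -0.0008]
```

```bash
python3 -m creep '{"delta_pos":[[0.19,0.056,0],[0.38,0.113,0],[0.58,0.169,0],[0.77,0.226,0],[0.96,0.282,0],[1.15,0.338,0],[1.34,0.395,0],[1.53,0.451,0],[1.53,0.451,0]],"turn":[[0,0,0],[0,0,0],[0,0,0],[0,0,0],[0,0,0],[0,0,0],[0,0,0],[0,0,0],[0,0,0]]}'; python3 st.py
```

```text
time: 14.5
position: [0.4964, 0.2029, 0.0599]
orientation: [0.99, 0.142, 0.001, 0.001]
force: [0.8, -8.5, 8.8]
width: 0.0392
grasp_force: 83.5
local xy -12.00784189027904 -3.555326106623504 z 0.059863335891383734 f local -1.681043273646548 -8.409000777336253 8.799215049208236 tau [-1.03 -0.17  0.29] yaw 16.324184433484312 tilt [ 0.0012 -0.0009]
```

```bash
python3 -m creep '{"delta_pos":[[0.006,-0.02,0],[0.1,0.01,0],[0.2,0.04,0],[0.29,0.068,0],[0.39,0.096,0],[0.39,0.096,0]],"turn":[[0,0,0.004],[0,0,0.004],[0,0,0.004],[0,0,0.004],[0,0,0.004],[0,0,0.004]]}'; python3 st.py
```

```text
time: 15.1
position: [0.5001, 0.2041, 0.0598]
orientation: [0.99, 0.144, 0.0, 0.0]
force: [-0.9, -5.3, 9.1]
width: 0.0389
grasp_force: 83.4
local xy -8.136135578923037 -3.545715472339078 z 0.05983630240261249 f local -2.3753979419058706 -4.821424926535833 9.104775469406063 tau [-0.79  0.01  0.15] yaw 16.54805025603086 tilt [ 0.001  -0.0006]
```

```bash
python3 -m creep '{"delta_pos":[[0.1,0.03,0],[0.19,0.056,0],[0.29,0.085,0],[0.38,0.113,0],[0.48,0.141,0],[0.48,0.141,0]],"turn":[[0,0,0],[0,0,0],[0,0,0],[0,0,0],[0,0,0],[0,0,0]]}'; python3 st.py
```

```text
time: 15.7
position: [0.5049, 0.2055, 0.0599]
orientation: [0.99, 0.144, 0.0, 0.0]
force: [-0.9, -5.2, 9.3]
width: 0.0393
grasp_force: 83.5
local xy -3.12695299778609 -3.5679781508347865 z 0.05986782761239228 f local -2.401503509104091 -4.732638502507732 9.31628084961491 tau [-0.73  0.05  0.14] yaw 16.55175246970395 tilt [ 0.001  -0.0005]
```

```bash
python3 -m creep '{"delta_pos":[[0.05,0.014,0],[0.1,0.028,0],[0.14,0.042,0],[0.19,0.056,0],[0.19,0.056,0]],"turn":[[0,0,0],[0,0,0],[0,0,0],[0,0,0],[0,0,0]]}'; python3 st.py
```

```text
time: 16.2
position: [0.5061, 0.2058, 0.0597]
orientation: [0.99, 0.144, -0.0, 0.0]
force: [-6.1, -8.5, 11.7]
width: 0.0391
grasp_force: 83.6
local xy -1.9259553123980024 -3.57341088221899 z 0.05965067457304005 f local -8.29133954410382 -6.426807547316696 11.713599547953425 tau [-1.06  0.95  0.22] yaw 16.552861968437913 tilt [-0.0007 -0.0011]
```

```bash
python3 -m creep '{"delta_pos":[[0.03,0.009,0],[0.06,0.017,0],[0.06,0.017,0]],"turn":[[0,0,0],[0,0,0],[0,0,0]]}'; python3 st.py; python3 -c "
from h import *
cap('scene','s4.png')
i=cv2.imread('pics/s4.png')[220:350,370:500]; cv2.imwrite('pics/s4c.png',cv2.resize(i,(590,590),interpolation=cv2.INTER_CUBIC))"
```

```text
time: 16.5
position: [0.5061, 0.2058, 0.0595]
orientation: [0.99, 0.144, -0.001, 0.001]
force: [-11.8, -9.3, 12.3]
width: 0.039
grasp_force: 83.9
local xy -1.889610727749616 -3.5672687534298975 z 0.05948906483051855 f local -13.931295483251866 -5.480022029378117 12.280618087301 tau [-1.33  1.63  0.17] yaw 16.55651736769922 tilt [-0.002  -0.0015]
```

View pics/s4c.png

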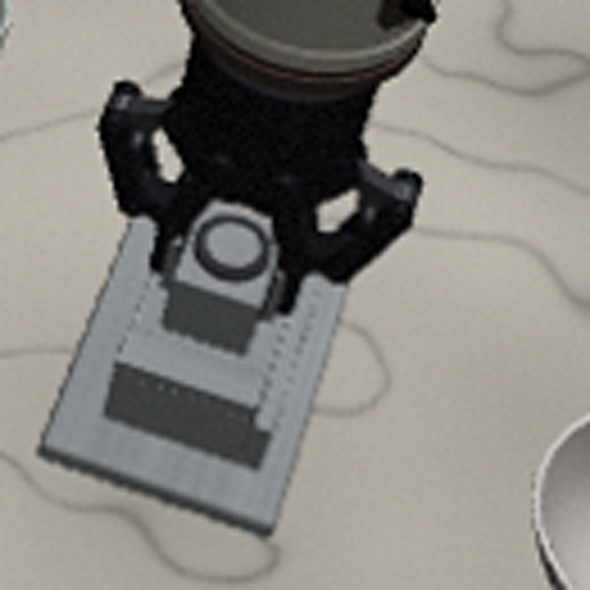

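Firm contact at the stop: the gap has closed, the front edge is under the lip (crop (185,390)) and the foot is along the fence. I'll relax the side forces and ease up until the lip carries the tier.

```bash
python3 -m creep '{"delta_pos":[[-0.04,-0.028,0],[-0.07,-0.045,0],[-0.07,-0.045,0.05],[-0.07,-0.045,0.1],[-0.07,-0.045,0.1]],"turn":[[0,0,0],[0,0,0],[0,0,0],[0,0,0],[0,0,0]]}'; python3 st.py
```

```text
time: 17.05
position: [0.5061, 0.2058, 0.0607]
orientation: [0.99, 0.144, -0.0, 0.0]
force: [-5.2, -4.4, 10.0]
width: 0.0388
grasp_force: 83.3
local xy -1.927377928588233 -3.596230892393566 z 0.06065322488520481 f local -6.221831887671107 -2.722660124052911 10.039388566748443 tau [-0.67  0.75  0.14] yaw 16.552593455632383 tilt [-0.0003 -0.0006]
```

```bash
python3 -m creep '{"delta_pos":[[0,0,0.03],[0,0,0.06],[0,0,0.06]],"turn":[[0,0,0],[0,0,0],[0,0,0]]}'; python3 st.py; python3 -m creep '{"delta_pos":[[0,0,0.03],[0,0,0.06],[0,0,0.06]],"turn":[[0,0,0],[0,0,0],[0,0,0]]}'; python3 st.py
```

```text
time: 17.35
position: [0.5061, 0.2058, 0.0612]
orientation: [0.99, 0.144, -0.0, 0.0]
force: [-4.6, -4.6, 8.3]
width: 0.0394
grasp_force: 83.3
local xy -1.950092166900658 -3.590465189876587 z 0.061156694308840506 f local -5.772673843375859 -3.0635310392972803 8.290691060568019 tau [-0.7   0.7   0.15] yaw 16.554255721835865 tilt [-0.0004 -0.0006]
time: 17.65
position: [0.5061, 0.2058, 0.0617]
orientation: [0.99, 0.144, -0.0, 0.0]
force: [-4.5, -4.9, 8.1]
width: 0.0391
grasp_force: 83.2
local xy -1.9714142445699554 -3.60357645812398 z 0.06171417252911064 f local -5.728476095003921 -3.361033077840603 8.071366530977976 tau [-0.66  0.62  0.17] yaw 16.55439053039229 tilt [-0.0004 -0.0006]
```

```bash
python3 -m creep '{"delta_pos":[[0,0,0.03],[0,0,0.03]],"turn":[[0,0,0],[0,0,0]]}'; python3 st.py; python3 -m creep '{"delta_pos":[[0,0,0.03],[0,0,0.03]],"turn":[[0,0,0],[0,0,0]]}'; python3 st.py
```

```text
time: 17.85
position: [0.5061, 0.2058, 0.062]
orientation: [0.99, 0.144, -0.0, 0.0]
force: [-3.7, -3.9, 7.3]
width: 0.0388
grasp_force: 83.2
local xy -1.9647290332356653 -3.5933193830528256 z 0.06198202487467178 f local -4.699415359693353 -2.6956477965732892 7.254662033917294 tau [-0.62  0.61  0.19] yaw 16.554430127851635 tilt [-0.0005 -0.0006]
time: 18.05
position: [0.5061, 0.2058, 0.0623]
orientation: [0.99, 0.144, -0.0, 0.0]
force: [-4.0, -4.5, 7.5]
width: 0.0392
grasp_force: 83.2
local xy -1.9529162191198655 -3.610005814541143 z 0.062289481147325715 f local -5.143471514174681 -3.1551218685158764 7.544298930080272 tau [-0.63  0.58  0.12] yaw 16.552774276640935 tilt [-0.0004 -0.0006]
```

```bash
python3 -m creep '{"delta_pos":[[0,0,0.03],[0,0,0.06],[0,0,0.06]],"turn":[[0,0,0],[0,0,0],[0,0,0]]}'; python3 st.py
```

```text
time: 18.35
position: [0.5061, 0.2058, 0.0625]
orientation: [0.99, 0.144, -0.0, 0.0]
force: [-1.5, -5.2, 1.9]
width: 0.0389
grasp_force: 82.4
local xy -1.9475158989496346 -3.5778686787178846 z 0.06252304901685166 f local -2.982254495311456 -4.5587475762999485 1.9355848605927601 tau [-0.77  0.25  0.12] yaw 16.54872163486885 tilt [-0.0006 -0.0006]
```

The lip has taken the load (fz down to about 2 N). I'll open a little and check.

```bash
python3 -m creep '{"delta_pos":[[0.004,-0.024,0.01],[0.004,-0.024,0.01]],"turn":[[0,0,0],[0,0,0]]}'; python3 st.py; python3 -m creep '{"delta_pos":[[0,0,0],[0,0,0],[0,0,0],[0,0,0],[0,0,0]],"turn":[[0,0,0],[0,0,0],[0,0,0],[0,0,0],[0,0,0]]}' 0.62; python3 st.py
```

```text
time: 18.55
position: [0.5061, 0.2058, 0.0626]
orientation: [0.99, 0.144, -0.0, 0.0]
force: [-1.7, -2.8, -2.6]
width: 0.039
grasp_force: 82.1
local xy -1.9145256223944476 -3.5789615831662904 z 0.06256625206730451 f local -2.4434733202082892 -2.2104138343148896 -2.645328472596721 tau [-0.55  0.23  0.17] yaw 16.548585085366273 tilt [-0.0006 -0.0001]
time: 19.05
position: [0.5063, 0.206, 0.0629]
orientation: [0.99, 0.144, 0.0, -0.0]
force: [0.7, -0.2, 0.7]
width: 0.0525
grasp_force: 0.0
local xy -1.6345790922336179 -3.5015483535054113 z 0.06293648262191782 f local 0.6463250264941884 -0.4133586429141331 0.720813102847251 tau [ 0.03 -0.01  0.07] yaw 16.54850877750596 tilt [0.0002 0.0002]
```

```bash
python3 -m creep '{"delta_pos":[[0,0,0.5],[0,0,1.5],[0,0,3],[0,0,5],[0,0,7],[0,0,9],[0,0,11],[0,0,13],[0,0,15],[0,0,15]],"turn":[[0,0,0],[0,0,0],[0,0,0],[0,0,0],[0,0,0],[0,0,0],[0,0,0],[0,0,0],[0,0,0],[0,0,0]]}' 0.7
python3 -m creep '{"delta_pos":[[0,-4,0],[0,-8,0],[0,-12,0],[0,-16,0],[0,-20,0],[0,-24,0],[0,-28,0],[0,-32,0],[0,-34,0],[0,-34,0]],"turn":[[0,0,0],[0,0,0],[0,0,0],[0,0,0],[0,0,0],[0,0,0],[0,0,0],[0,0,0],[0,0,0],[0,0,0]]}'
python3 -c "
from h import *
cap('scene','s5.png'); cap('top','t5.png')
i=cv2.imread('pics/s5.png')[235:345,370:460]; j=cv2.imread('pics/t5.png')[220:310,205:285]
cv2.imwrite('pics/f.png',np.hstack([cv2.resize(i,(400,489),interpolation=2),cv2.resize(j,(400,489),interpolation=2)]))"
```

```text
time: 20.05
position: [0.5071, 0.2062, 0.2165]
orientation: [0.99, 0.144, 0.002, -0.0]
force: [-0.2, 0.4, 0.7]
width: 0.0596
grasp_force: 0.0
time: 21.05
position: [0.5059, -0.1364, 0.2127]
orientation: [0.99, 0.142, -0.0, 0.0]
force: [0.1, 0.7, 0.0]
width: 0.0596
grasp_force: 0.0
```

View pics/f.png

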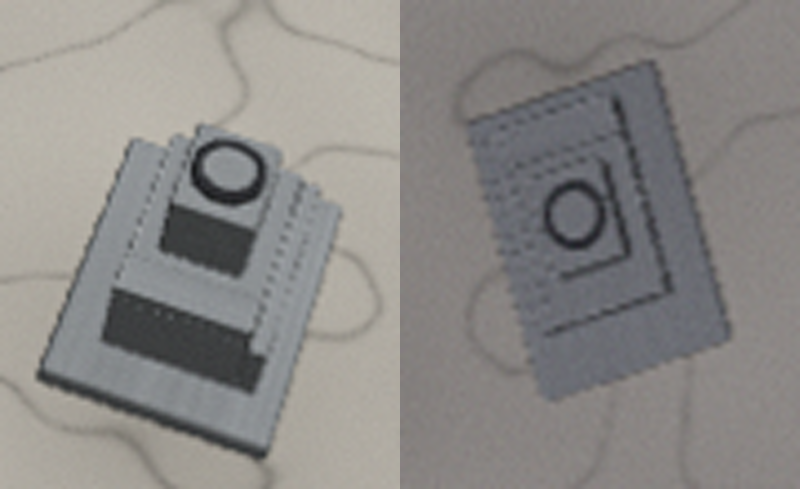

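View pics/t5.png

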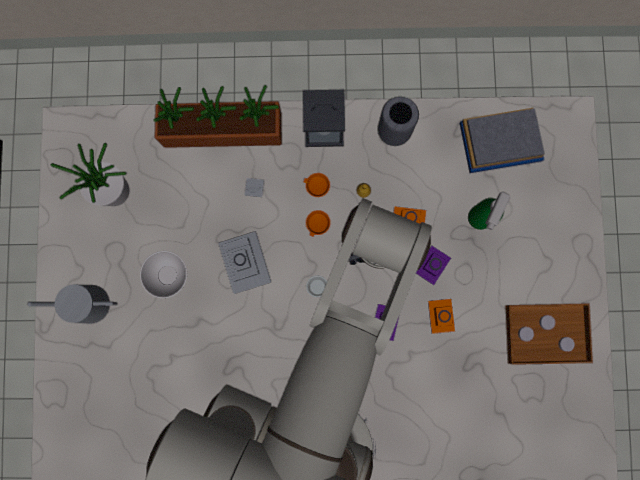

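The tier stands level and square on the stand, with its front under the keeper and its side at the fence (rim at top (240,259)). The bystanders have not moved. One quick numeric check before handing in.

```bash
python3 -c "
from h import *
c=load('t5.png'); d=ray(c,[[240,259.2]],.102)[0,:2]*1000-[506.9,209.8]
print(d@[.9585,.285],d@[-.285,.9585])"
```

```text
0.014943719918490776 -1.2279248643361635
```

```bash
python3 -c "
from cell import manip
print(manip.finish_job())"
```

```text
the job is handed in; nothing more can be done
None
```

The top tier is on the stand: pressed, slid to the fence and under the lip to the stop, and held down by the lip after release. I handed the job in at about 21 s with the robot clear and the other things unmoved in the last picture; the camera put the tier within about 1–2 mm of home.

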